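# Latch the raised flap and park the drive on the enclosure

### The arm

A 6-joint arm with a two-finger parallel gripper is mounted at the origin on the work surface. World frame = base frame: x ahead of the robot, y to its left, z up, the work surface at z = 0. Lengths are in m, angles in rad, forces in N, time in s.
With the tool pointing down it reaches from about 0.3 to 0.875 m from the base axis. Payload 6.4 kg.
Tool frame: the origin (TCP) lies at the very end of the fingers, on their centre line; the grasp point (between the pads) lies 19 mm behind it; z points along the fingers, y is the line along which they close (so a half turn about z gives the same grasp; the last joint's range is limited). The gripper opens to 85 mm and grips with 20 to 120 N. Pads are 22 mm wide; open, the fingers measure 114 mm over their backs; the gripper's body (76 mm by 85 mm) begins 54 mm behind the grasp point. The pads swing forward as they close: fully open they stand 13 mm farther back than shut.
Start: joints at [-1.4, 0.181, 1.607, -0, 1.354, -0.206], TCP at [0.212, -0.535, 0.231] pointing down, gripper open.
Joint ranges: [-2.99, 2.99], [-0.89, 2.07], [0.3, 2.58], [-1.14, 4.28], [0, 2.63], [-3.12, 3.12]. Speed limits (rad/s): [2.57, 2.57, 3.01, 3.14, 3.14, 3.14].

### API

Orientations are given as [roll, pitch, yaw] about the fixed x, y, z axes, in that order (R = Rz(yaw) Ry(pitch) Rx(roll)).
In Python, from workcell import ctrl, eyes gives the robot as it stands.
- The arm moves only by the tool move_arm, never from a script. Its argument "motion" is a list of rows, each an object with "delta_pos": the shift along the tool's x, y, z in m, a list of three; "twist": the turn, a rotation vector about the tool's x, y, z in rad, a list of three. In form: [{"delta_pos": [dx, dy, dz], "twist": [wx, wy, wz]}, ...]. A call has exactly 5 rows; each row is the pose to reach, as a shift and turn from the pose commanded when the call began, along the tool's axes at that moment; what a row does not reach only later rows make up. A row lasts 1/10 s, in which the tool goes at most 50 mm and 8.59 degrees, less where a joint would pass 70% of its speed; a pose out of reach is approached as far as the arm can. A call with a gripper value outside its range is refused whole. "grip" is the opening, from 0 (shut) to 1 (fully open), set as the call begins (left out, the last holds). The fingers move at their own pace and stop on an object; the grip force is fixed at half the most. Time passes only in rows, so rows that repeat a pose let the fingers close, or fill a call up. It gives the time, the measured TCP pose, the force, the opening and the grip force at its end, in the units of the state.
- ctrl.state(): the state, without advancing time (a new reading comes with each control period).
- eyes.grab_frame(name): name is "scene" or "side" or "wrist"; returns a dict with "frame" (400x640x3 uint8, red, green, blue), "intrinsics" (3x3 intrinsics, pixels), "distortion" ([k1, k2, p1, p2, k3] as OpenCV has them; the pictures are not rectified), "R" (3x3) and "t" (3): a world point X has camera coordinates R X + t. Camera axes: x right, y down, z forward; pixel columns grow to the right and rows downward; lengths in m; the calibration is good to about 2 mm. A picture is of the moment at which its call begins. There is no depth.
- ctrl.sign_off(): hands the job in; it is judged then, once.
Trained networks look in a picture, given as the dict that the camera call returned (one of the last four; its "shot" number tells which), for a name from the list of things; names that differ only in an ending like _2 or _b are one class to them, and where a whole thing is asked for, a point or a joint stands for the part that bears it (a point fixed in the world has none). Each returns a list of dicts, best first, with "p" (0 to 1); they miss things now and then, are a little off and sometimes report something else, mostly with a low value. They report only what shows in the picture. A call takes as long as a camera call. They do not tell look-alikes from the thing itself.
- eyes.spot_in(picture, thing): "extent" ([left, top, width, height] in pixels, round what is visible of it).
- eyes.tip_of(picture, thing): "xy" ([column, row] in pixels: a listed point, or the origin of a listed thing).
The state is a dict: "time_s": time; "joints": joint angles; "joint_velocities": joint speeds; "joint_efforts": joint torques, N m; "tcp_pos": TCP position; "eef_rot": TCP orientation; "contact_force": force on the tool from outside, world axes, zero at the start; "moment": the same for the moment, N m; "opening": opening from 0.0 (shut) to 1.0 (fully open); "grasp_force": force on a finger pad.
Only numpy, scipy, OpenCV 4.12 (cv2) and the standard library are available. Lean on these libraries where they do the work, as an engineer would, in place of code of your own. Each camera call takes 0.05 s, during which the arm holds its last target. There are 200 camera calls.

### The job

One of the two flaps on top of the silver drive enclosure stands sprung open: press it down until its push-push latch catches, and make sure that it stays shut when you let go, with the other flap left shut too. Then set the blue portable drive flat on top of the enclosure (set it down, do not drop it), centred over the middle bar between the two flaps, its length running front to back and its short ends flush with the enclosure's front and back edges. Do not shift or tip the pen cup, the mug or the glass coaster.

Things in the scene. Friction and masses are not known exactly. Their poses are not given: they have to be found in the camera images.
- dock_top (a point): Centre of the top of the silver aluminium two-bay enclosure, a fixed low box 115 mm deep (x of this frame, front to back), 150 mm wide (y), 68 mm high; 121 x 156 mm at its foot. The point lies at the level of the fixed top rim: 12 mm front and 13 mm back strip, 12 mm middle bar, 6 mm side strips. Between them lie two hinged flaps, left and right of the bar, centred 37.5 mm from it.
- flap_a (a joint): Angle (rad) of the flap that starts raised (left or right). 0 = latched shut, 0.26 = sprung open, front edge 22 mm higher; -0.10 = pressed to its stop. Push-push latch, spring 2 to 4 N at the press point (brief bumps to 8 N if pressed fast): pressed there 5 to 6 mm below shut height (stop at 6.6 mm) and let go, it returns to 0 and stays, within 0.02; under 3 mm it springs up again; pressed so when shut, it springs open.
- flap_a_press (a point): Press point on the raised flap's top, mid-width, 66 mm from its hinge, 21 mm from its free front edge. Flap: steel, 61 mm wide, 87 mm long, 4 mm thick, hinged at the back (43.5 mm behind dock_top, +x of that frame). When shut the point lies 1.5 mm below dock_top's level, 22.5 mm in front of it (-x of that frame), 37.5 mm to one side (y).
- flap_b (a joint): Angle (rad) of the other flap, which starts latched shut: same flap, same latch, same values.
- flap_b_press (a point): The same point on the other flap (flap_b).
- drive: Portable drive: flat blue rubberized block 115 mm long (x), 62 mm wide (y), 14 mm thick, about 0.18 kg, lying flat on the boards beside the enclosure, left or right. Origin: centre of its underside. Either way round is the same.
- coaster: Round clear glass coaster, 94 mm across, 7 mm thick, loose, on the side of the enclosure where the drive is not. Origin: centre of its underside.
- pen_cup: White ceramic pen cup with pens, 76 mm across, 95 mm high (pens to 145 mm), loose, behind the enclosure to the left. Origin: centre of its underside.
- mug: White ceramic mug, 80 mm across, 92 mm high, loose, behind the enclosure to the right. Origin: centre of its underside.
There are look-alikes about, which are no part of the job. What is shaped like the part that bears dock_top but orange is not meant. Of the things that look like the drive, take the one that is farthest to the robot's right at the start.

How it is judged:
By the outcome, as a careful person would: the job done as asked, in the order asked, and still so for the second after the job is handed in, with the robot touching nothing.
It also fails if it takes over 56 s, if anything falls off the work surface, if the arm or the gripper's body presses on something with over 40 N, if the wrist force passes 120 N, or if a joint passes its speed limit or range.

## Working session

There is one attempt and no reset: what is moved stays moved. The work goes in short steps, Python scripts to look and compute and a tool call to move; the robot and the scene stay as the last step left them, time stands still between calls to the robot, and variables do not carry over. Pictures are saved under pics/ and viewed, at most 12 in all, crops included, and the job is handed in when it is done.

Besides the shell and the picture viewer there is one more tool, called after "Call:" by a JSON object that holds its "method" and its "body". move_arm: Moves the arm, as the interface text tells. Its arguments: {"type":"object","properties":{"motion":{"type":"array","items":{"type":"object","properties":{"delta_pos":{"type":"array","items":{"type":"number"}},"twist":{"type":"array","items":{"type":"number"}}}}},"grip":{"type":"number"}},"required":["motion"]}

```bash
mkdir -p pics
cat > h.py <<'E'
import numpy as np, cv2
from workcell import ctrl, eyes
from scipy.spatial.transform import Rotation as R
def ray(p,uv):
    K=np.array(p["intrinsics"]);D=np.array(p["distortion"])
    n=cv2.undistortPoints(np.array(uv,float).reshape(-1,1,2),K,D).reshape(-1,2)
    Rm=np.array(p["R"]);t=np.array(p["t"])
    d=np.c_[n,np.ones(len(n))]@Rm
    return -Rm.T@t,d
def onz(p,uv,z):
    c,d=ray(p,uv); return c+d*((z-c[2])/d[:,2])[:,None]
def proj(p,X):
    return cv2.projectPoints(np.array(X,float).reshape(-1,3),cv2.Rodrigues(np.array(p["R"]))[0],np.array(p["t"]),np.array(p["intrinsics"]),np.array(p["distortion"]))[0].reshape(-1,2)
def save(p,n): cv2.imwrite(f"pics/{n}.png",cv2.cvtColor(p["frame"],cv2.COLOR_RGB2BGR))
E
python3 - <<'E'
from h import *
import numpy as np
np.set_printoptions(precision=4,suppress=True)
print(ctrl.state())
ims=[]
for n in ("scene","side"):
    p=eyes.grab_frame(n); save(p,n); ims.append(p["frame"]); print(n,"cam",-np.array(p["R"]).T@p["t"])
    for th,z in (("dock_top",.068),("flap_a_press",.07),("drive",0),("coaster",0),("pen_cup",0),("mug",0)):
        for r in eyes.tip_of(p,th)[:4]: print(th,round(r["p"],2),np.round(r["xy"]),onz(p,[r["xy"]],z)[0])
E
```

```text
{'time_s': 0.0, 'joints': array([-1.4003,  0.1815,  1.608 ,  0.    ,  1.3538, -0.2063]), 'joint_velocities': array([-0.0003, -0.0017,  0.0001,  0.0002, -0.0016,  0.0008]), 'joint_efforts': array([  0.    , -44.4869, -35.134 ,  -0.0002,   0.0093,  -0.    ]), 'tcp_pos': array([ 0.2115, -0.5341,  0.2304]), 'eef_rot': array([-3.1399, -0.0004,  0.3768]), 'contact_force': array([ 0.6557, -0.6578,  0.0087]), 'moment': array([-0.0198, -0.0521, -0.0133]), 'grasp_force': 0.0, 'opening': 1.0043683828294383}
scene cam [ 1.3094 -0.3462  0.6975]
dock_top 0.67 [186. 179.] [ 0.2976 -0.2383  0.068 ]
flap_a_press 0.56 [305. 186.] [0.4404 0.0118 0.07  ]
drive 0.87 [445. 171.] [0.4211 0.4412 0.    ]
drive 0.67 [399. 188.] [0.4451 0.2732 0.    ]
coaster 0.81 [193. 246.] [ 0.4678 -0.2665  0.    ]
pen_cup 0.6 [416. 275.] [0.7364 0.1364 0.    ]
mug 0.68 [288. 323.] [ 0.7489 -0.1504  0.    ]
side cam [ 0.4202 -1.0489  0.8842]
dock_top 0.56 [228. 280.] [ 0.2922 -0.2428  0.068 ]
flap_a_press 0.93 [303. 205.] [0.4745 0.0067 0.07  ]
drive 0.69 [290. 170.] [0.4528 0.2817 0.    ]
drive 0.61 [278. 147.] [0.4201 0.4213 0.    ]
coaster 0.55 [310. 308.] [ 0.4677 -0.2801 -0.    ]
pen_cup 0.89 [391. 192.] [0.7386 0.1296 0.    ]
mug 0.72 [415. 257.] [ 0.7411 -0.1456 -0.    ]
```

View pics/scene.png

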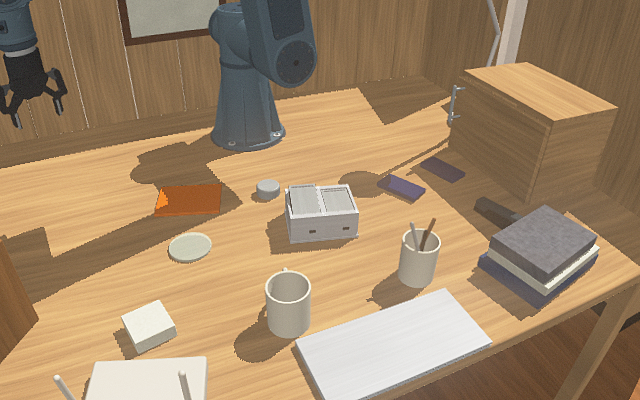

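View pics/side.png

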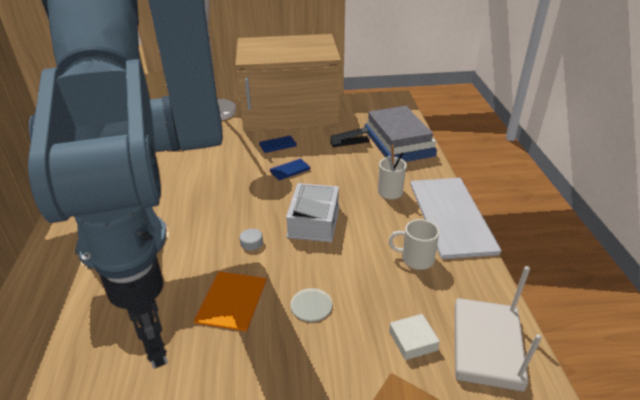

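```bash
cat >> h.py <<'E'
def go(x,y,z,yaw,roll=np.pi,pitch=0,s=None):
    s=s or ctrl.state(); R0=R.from_euler("xyz",s["eef_rot"]); R1=R.from_euler("xyz",[roll,pitch,yaw])
    d=R0.inv().apply(np.array([x,y,z])-s["tcp_pos"]); w=(R0.inv()*R1).as_rotvec()
    print("d",np.round(d,4),"w",np.round(w,4),"rows",max(np.linalg.norm(d)/.05,np.linalg.norm(w)/.15))
E
python3 -c "
from h import *
go(.40,.14,.36,0)"
```

```text
d [ 0.4234 -0.558  -0.1287] w [0.     0.     0.3768] rows 14.2441602365808
```

Call:
{"method": "move_arm", "body": {"motion": [{"delta_pos": [0.42, -0.56, -0.13], "twist": [0, 0, 0.377]}, {"delta_pos": [0.42, -0.56, -0.13], "twist": [0, 0, 0.377]}, {"delta_pos": [0.42, -0.56, -0.13], "twist": [0, 0, 0.377]}, {"delta_pos": [0.42, -0.56, -0.13], "twist": [0, 0, 0.377]}, {"delta_pos": [0.42, -0.56, -0.13], "twist": [0, 0, 0.377]}], "grip": 1}}

```text
time_s: 1.2
tcp_pos: [0.2765, -0.2958, 0.2773]
eef_rot: [3.141, -0.0, -0.001]
contact_force: [0.9, -0.1, 0.9]
opening: 1.003
grasp_force: 0.0
```

```bash
python3 -c "
from h import *
go(.40,.14,.36,0)"
```

```text
d [ 0.1231 -0.4359 -0.0828] w [ 0.0003 -0.0004 -0.001 ] rows 9.208569182488477
```

Call:
{"method": "move_arm", "body": {"motion": [{"delta_pos": [0.123, -0.436, -0.083], "twist": [0, 0, 0]}, {"delta_pos": [0.123, -0.436, -0.083], "twist": [0, 0, 0]}, {"delta_pos": [0.123, -0.436, -0.083], "twist": [0, 0, 0]}, {"delta_pos": [0.123, -0.436, -0.083], "twist": [0, 0, 0]}, {"delta_pos": [0.123, -0.436, -0.083], "twist": [0, 0, 0]}]}}

```text
time_s: 1.7
tcp_pos: [0.3432, -0.0591, 0.3228]
eef_rot: [3.141, -0.002, -0.001]
contact_force: [1.4, -0.9, 0.2]
opening: 1.003
grasp_force: 0.0
```

Call:
{"method": "move_arm", "body": {"motion": [{"delta_pos": [0.014, -0.048, -0.009], "twist": [0, 0, 0]}, {"delta_pos": [0.028, -0.096, -0.018], "twist": [0, 0, 0]}, {"delta_pos": [0.042, -0.144, -0.027], "twist": [0, 0, 0]}, {"delta_pos": [0.055, -0.192, -0.036], "twist": [0, 0, 0]}, {"delta_pos": [0.055, -0.192, -0.036], "twist": [0, 0, 0]}]}}

```text
time_s: 2.2
tcp_pos: [0.3986, 0.1362, 0.3592]
eef_rot: [-3.14, -0.002, 0.008]
contact_force: [0.1, -0.7, -0.8]
opening: 1.0
grasp_force: 0.0
```

Run:
```python
from h import *
np.set_printoptions(precision=4,suppress=True)
p=eyes.grab_frame("wrist"); save(p,"w1"); print(ctrl.state()["tcp_pos"],"cam",-np.array(p["R"]).T@p["t"]); print(p["R"])
for th,z in (("dock_top",.068),("flap_a_press",.0665),("drive",0)):
    for r in eyes.tip_of(p,th)[:4]: print(th,round(r["p"],2),np.round(r["xy"]),onz(p,[r["xy"]],z)[0])
```

```text
[0.3983 0.1341 0.3585] cam [0.4825 0.1368 0.501 ]
[[ 0.0082 -1.     -0.0015]
 [-0.9462 -0.0082  0.3235]
 [-0.3235 -0.0012 -0.9462]]
flap_a_press 0.63 [455.  73.] [ 0.479  -0.0149  0.0665]
drive 0.77 [226.  94.] [0.4483 0.27   0.    ]
drive 0.67 [113. 113.] [0.422  0.4307 0.    ]
```

View pics/w1.png

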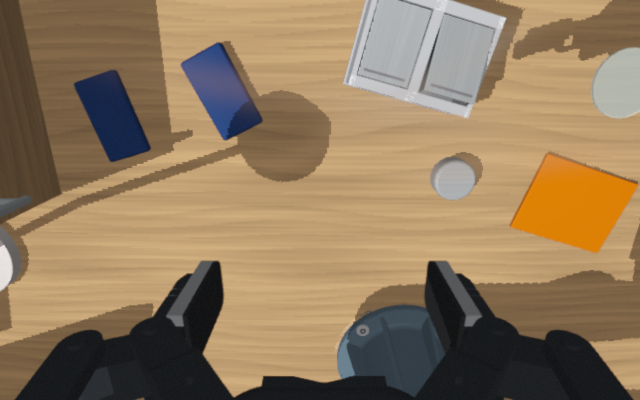

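Call:
{"method": "move_arm", "body": {"motion": [{"delta_pos": [0.045, 0, 0], "twist": [0, 0, 0]}, {"delta_pos": [0.09, 0.005, 0], "twist": [0, 0, 0]}, {"delta_pos": [0.12, 0.01, 0], "twist": [0, 0, 0]}, {"delta_pos": [0.12, 0.01, 0], "twist": [0, 0, 0]}, {"delta_pos": [0.12, 0.01, 0], "twist": [0, 0, 0]}]}}

```text
time_s: 2.9
tcp_pos: [0.518, 0.119, 0.3572]
eef_rot: [3.141, 0.002, -0.004]
contact_force: [-0.1, -0.0, -0.1]
opening: 1.0
grasp_force: 0.0
```

Run:
```python
from h import *
np.set_printoptions(precision=4,suppress=True)
p=eyes.grab_frame("wrist"); save(p,"w2"); print(ctrl.state()["tcp_pos"],"cam",-np.array(p["R"]).T@p["t"])
np.savez("w2.npz",**{k:np.array(p[k]) for k in ("frame","R","t","intrinsics","distortion")})
for th,z in (("dock_top",.068),("flap_a_press",.0665),("drive",0)):
    for r in eyes.tip_of(p,th)[:4]: print(th,round(r["p"],2),np.round(r["xy"]),onz(p,[r["xy"]],z)[0])
f=p["frame"].astype(int); m=((f[...,2]>f[...,0]+40)).astype(np.uint8)
m=cv2.morphologyEx(m,cv2.MORPH_OPEN,np.ones((3,3)))
for c in cv2.findContours(m,0,2)[0]:
    if cv2.contourArea(c)<800: continue
    q=cv2.boxPoints(cv2.minAreaRect(onz(p,c.reshape(-1,2),.014)[:,:2].astype(np.float32)))
    print("blue",q.mean(0),q, np.linalg.norm(q[1]-q[0]),np.linalg.norm(q[2]-q[1]))
# crop dock
c=cv2.resize(cv2.cvtColor(p["frame"],cv2.COLOR_RGB2BGR)[50:250,260:560],None,fx=2.6,fy=2.6,interpolation=cv2.INTER_CUBIC)
cv2.imwrite("pics/w2c.png",c)
```

```text
[0.5176 0.1195 0.3576] cam [0.6025 0.1189 0.4986]
dock_top 0.92 [572. 291.] [ 0.2976 -0.2384  0.068 ]
flap_a_press 0.93 [432. 177.] [ 0.4697 -0.0179  0.0665]
flap_a_press 0.73 [594. 164.] [ 0.4869 -0.2249  0.0665]
drive 0.87 [117. 193.] [0.4262 0.4273 0.    ]
drive 0.76 [219. 178.] [0.4495 0.2712 0.    ]
blue [0.4203 0.4249] [[0.3587 0.4383]
 [0.376  0.38  ]
 [0.4818 0.4114]
 [0.4645 0.4697]] 0.06083093 0.11040897
blue [0.4529 0.2719] [[0.3901 0.2739]
 [0.4172 0.2201]
 [0.5158 0.2699]
 [0.4886 0.3237]] 0.060275212 0.11042086
```

View pics/w2c.png

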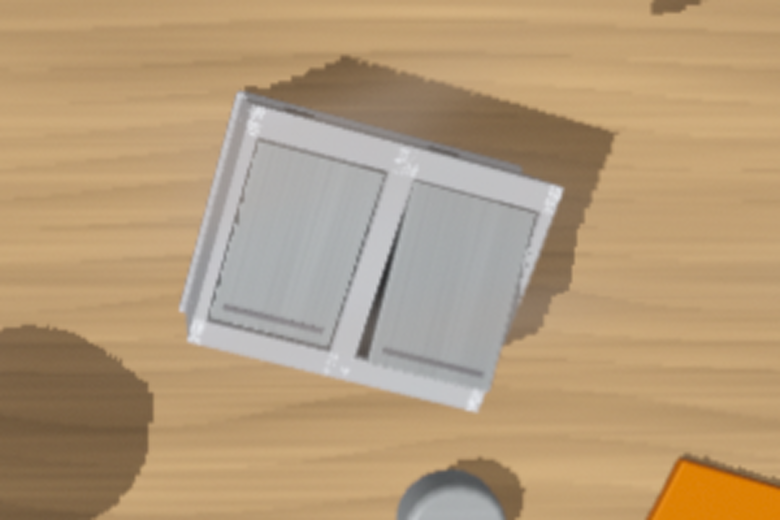

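Run:
```python
from h import *
from scipy.optimize import least_squares
np.set_printoptions(precision=4,suppress=True)
p=dict(np.load("w2.npz"))
c=np.array([[191,343],[478,411],[560,187],[252,106]],float)
uv=(c+.5)/2.6-.5+[260,50]
W=onz(p,uv,.068)[:,:2]; print(W, [np.linalg.norm(W[i]-W[i-1]) for i in range(4)])
M=np.array([[-.0575,.075],[-.0575,-.075],[.0575,-.075],[.0575,.075]])
rot=lambda a:np.array([[np.cos(a),-np.sin(a)],[np.sin(a),np.cos(a)]])
r=least_squares(lambda v:(M@rot(v[2]).T+v[:2]-W).ravel(),[.5,.03,-.2]); print(r.x,r.fun)
# overlay of fitted model on the picture
x=r.x; o=cv2.cvtColor(p["frame"],cv2.COLOR_RGB2BGR)[50:250,260:560]; o=cv2.resize(o,None,fx=2.6,fy=2.6,interpolation=cv2.INTER_CUBIC)
def poly(P,z,col):
    q=proj(p,np.c_[np.array(P)@rot(x[2]).T+x[:2],np.full(len(P),z)]); q=((q-[260,50]+.5)*2.6-.5)
    cv2.polylines(o,[np.round(q*8).astype(int)],True,col,1,cv2.LINE_AA,3)
poly(M,.068,(0,0,255)); F=np.array([[-.0605,.078],[-.0605,-.078],[.0605,-.078],[.0605,.078]]); poly(F,0,(0,255,0))
poly([[-.0455,.006],[-.0455,.069],[.0445,.069],[.0445,.006]],.068,(255,0,0))
cv2.imwrite("pics/ov.png",o)
```

```text
[[ 0.4647  0.1071]
 [ 0.4285 -0.0366]
 [ 0.5398 -0.0632]
 [ 0.5759  0.0803]] [np.float64(0.114418026937861), np.float64(0.14818223763806024), np.float64(0.11442332264493922), np.float64(0.14797270060864265)]
[ 0.5022  0.0219 -0.2421] [-0.0003  0.0014 -0.0001 -0.0005  0.0002 -0.0015  0.0001  0.0006]
```

View pics/ov.png

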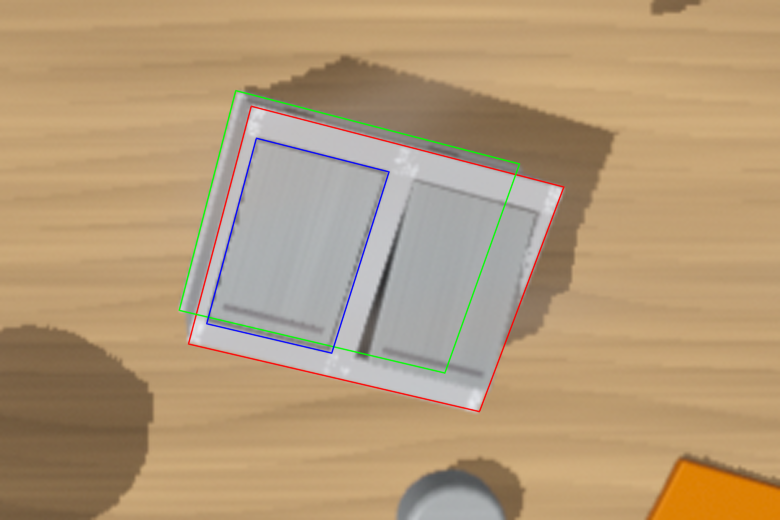

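```bash
python3 -c "
from h import *
go(.4714,-.0091,.105,-.242)"
```

```text
d [-0.0461  0.1298  0.2535] w [-1.000e-04 -7.000e-04  2.412e-01] rows 5.769877643295387
```

Call:
{"method": "move_arm", "body": {"motion": [{"delta_pos": [-0.008, 0.022, 0.042], "twist": [0, 0, 0.06]}, {"delta_pos": [-0.016, 0.044, 0.085], "twist": [0, 0, 0.12]}, {"delta_pos": [-0.024, 0.066, 0.128], "twist": [0, 0, 0.18]}, {"delta_pos": [-0.032, 0.088, 0.17], "twist": [0, 0, 0.241]}, {"delta_pos": [-0.04, 0.112, 0.21], "twist": [0, 0, 0.241]}], "grip": 0}}

```text
time_s: 3.6
tcp_pos: [0.4772, 0.0088, 0.1471]
eef_rot: [-3.142, -0.002, -0.242]
contact_force: [0.0, 0.3, -0.0]
opening: 0.148
grasp_force: 0.0
```

```bash
python3 -c "
from h import *
go(.4714,-.0091,.10,-.242)"
```

```text
d [-0.0014  0.0187  0.0471] w [-0.0001 -0.0015  0.    ] rows 1.0144340441881106
```

Call:
{"method": "move_arm", "body": {"motion": [{"delta_pos": [-0.001, 0.019, 0.02], "twist": [0, 0, 0]}, {"delta_pos": [-0.001, 0.019, 0.04], "twist": [0, 0, 0]}, {"delta_pos": [-0.001, 0.019, 0.047], "twist": [0, 0, 0]}, {"delta_pos": [-0.001, 0.019, 0.047], "twist": [0, 0, 0]}, {"delta_pos": [-0.001, 0.019, 0.047], "twist": [0, 0, 0]}]}}

```text
time_s: 4.1
tcp_pos: [0.4734, -0.0089, 0.1021]
eef_rot: [-3.142, -0.002, -0.24]
contact_force: [0.5, -0.7, 0.5]
opening: 0.002
grasp_force: 0.0
```

```bash
python3 -c "
from h import *
s=ctrl.state();print(s['tcp_pos'],s['contact_force']);go(.4714,-.0091,.070,-.242);
p=eyes.grab_frame('wrist');save(p,'w3')"
```

```text
[ 0.4733847  -0.00889592  0.10214745] [ 0.50029649 -0.69034516  0.45455665]
d [-0.0019  0.0007  0.0321] w [-0.     -0.0018  0.0016] rows 0.644186113375331
```

View pics/w3.png

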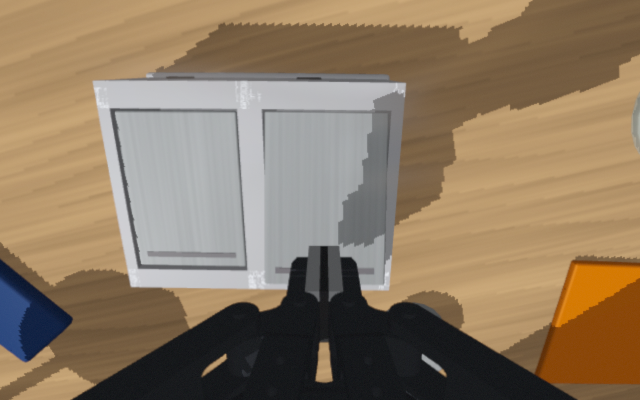

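Call:
{"method": "move_arm", "body": {"motion": [{"delta_pos": [-0.002, 0, 0.006], "twist": [0, 0, 0]}, {"delta_pos": [-0.002, 0, 0.012], "twist": [0, 0, 0]}, {"delta_pos": [-0.002, 0, 0.018], "twist": [0, 0, 0]}, {"delta_pos": [-0.002, 0, 0.024], "twist": [0, 0, 0]}, {"delta_pos": [-0.002, 0, 0.03], "twist": [0, 0, 0]}]}}

```text
time_s: 4.65
tcp_pos: [0.47, -0.0083, 0.0707]
eef_rot: [-3.141, 0.002, -0.241]
contact_force: [-8.5, 3.0, 21.8]
opening: -0.001
grasp_force: 11.0
```

Call:
{"method": "move_arm", "body": {"motion": [{"delta_pos": [0, 0, 0.002], "twist": [0, 0, 0]}, {"delta_pos": [0, 0, 0.004], "twist": [0, 0, 0]}, {"delta_pos": [0, 0, 0.006], "twist": [0, 0, 0]}, {"delta_pos": [0, 0, 0.008], "twist": [0, 0, 0]}, {"delta_pos": [0, 0, 0.008], "twist": [0, 0, 0]}]}}

```text
time_s: 5.15
tcp_pos: [0.4703, -0.0085, 0.0625]
eef_rot: [-3.141, 0.001, -0.241]
contact_force: [-3.0, 1.7, 4.5]
opening: -0.002
grasp_force: 2.0
```

```bash
python3 -c "
from h import *
s=ctrl.state();print(s['tcp_pos'],s['contact_force']);go(.4714,-.0091,.0615,-.242)"
```

```text
[ 0.47032939 -0.00850681  0.06249412] [-2.99632799  1.74314735  4.50164089]
d [0.0012 0.0003 0.001 ] w [-0.0001  0.0011  0.0008] rows 0.03153641241016598
```

Call:
{"method": "move_arm", "body": {"motion": [{"delta_pos": [0, 0, 0.0005], "twist": [0, 0, 0]}, {"delta_pos": [0, 0, 0.001], "twist": [0, 0, 0]}, {"delta_pos": [0, 0, 0.001], "twist": [0, 0, 0]}, {"delta_pos": [0, 0, 0.001], "twist": [0, 0, 0]}, {"delta_pos": [0, 0, 0.001], "twist": [0, 0, 0]}]}}

```text
time_s: 5.65
tcp_pos: [0.4707, -0.0087, 0.062]
eef_rot: [-3.142, 0.0, -0.241]
contact_force: [-2.7, 1.6, 4.3]
opening: -0.0
grasp_force: 2.0
```

Call:
{"method": "move_arm", "body": {"motion": [{"delta_pos": [0, 0, -0.003], "twist": [0, 0, 0]}, {"delta_pos": [0, 0, -0.006], "twist": [0, 0, 0]}, {"delta_pos": [0, 0, -0.01], "twist": [0, 0, 0]}, {"delta_pos": [0, 0, -0.03], "twist": [0, 0, 0]}, {"delta_pos": [0, 0, -0.07], "twist": [0, 0, 0]}]}}

```text
time_s: 6.15
tcp_pos: [0.4687, -0.0083, 0.1304]
eef_rot: [-3.142, 0.005, -0.242]
contact_force: [1.1, -0.4, 0.1]
opening: -0.001
grasp_force: 0.0
```

```bash
python3 -c "
from h import *
s=ctrl.state();print(s['tcp_pos'],s['contact_force'])
p=eyes.grab_frame('wrist');q=eyes.grab_frame('side')
a=p['frame'][30:330,60:460];b=cv2.resize(q['frame'][170:260,270:370],(400,300),interpolation=cv2.INTER_CUBIC)
save({'frame':np.hstack([a,b])},'w4');go(.4529,.2719,.13,.468)"
```

```text
[ 0.46873695 -0.00830851  0.13044904] [ 1.05735354 -0.39836868  0.09914957]
d [-0.0885 -0.2683  0.0062] w [ 0.0039 -0.0096 -0.7091] rows 5.6516741636112116
```

View pics/w4.png

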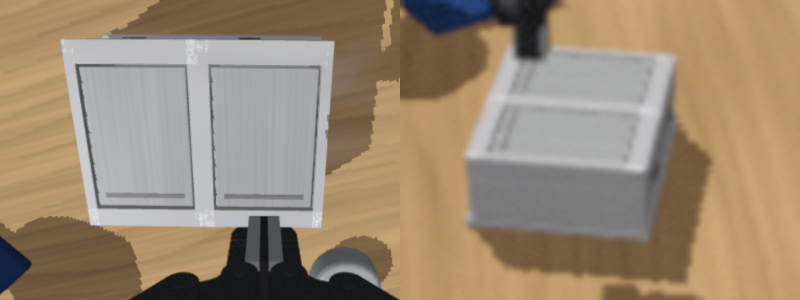

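```bash
python3 -c "
from h import *
go(.43,.262,.2,.468)"
```

```text
d [-0.1077 -0.2532 -0.064 ] w [ 0.0039 -0.0096 -0.7091] rows 5.6497481555411
```

Call:
{"method": "move_arm", "body": {"motion": [{"delta_pos": [-0.018, -0.042, -0.03], "twist": [0, 0, -0.14]}, {"delta_pos": [-0.036, -0.084, -0.05], "twist": [0, 0, -0.28]}, {"delta_pos": [-0.054, -0.126, -0.064], "twist": [0, 0, -0.42]}, {"delta_pos": [-0.072, -0.17, -0.064], "twist": [0, 0, -0.56]}, {"delta_pos": [-0.09, -0.21, -0.064], "twist": [0, 0, -0.7]}], "grip": 1}}

```text
time_s: 6.75
tcp_pos: [0.4338, 0.2189, 0.197]
eef_rot: [3.141, -0.003, 0.465]
contact_force: [2.1, -0.1, -1.0]
opening: 0.851
grasp_force: 0.0
```

```bash
python3 -c "
from h import *
go(.43,.262,.2,.468)"
```

```text
d [ 0.016  -0.0402 -0.003 ] w [ 0.0007 -0.0032 -0.0034] rows 0.8667200024505872
```

Call:
{"method": "move_arm", "body": {"motion": [{"delta_pos": [0.016, -0.04, -0.003], "twist": [0, 0, 0]}, {"delta_pos": [0.016, -0.04, -0.003], "twist": [0, 0, 0]}, {"delta_pos": [0.016, -0.04, -0.003], "twist": [0, 0, 0]}, {"delta_pos": [0.016, -0.04, -0.003], "twist": [0, 0, 0]}, {"delta_pos": [0.016, -0.04, -0.003], "twist": [0, 0, 0]}]}}

```text
time_s: 7.25
tcp_pos: [0.4304, 0.2586, 0.1987]
eef_rot: [3.141, 0.0, 0.457]
contact_force: [0.9, 0.0, -0.2]
opening: 0.999
grasp_force: 0.0
```

```bash
cat > dr.py <<'E'
from h import *
np.set_printoptions(precision=4,suppress=True)
p=eyes.grab_frame("wrist")
f=p["frame"].astype(int); m=((f[...,2]>f[...,0]+30)).astype(np.uint8)
m=cv2.morphologyEx(m,cv2.MORPH_OPEN,np.ones((3,3)))
o=p["frame"].copy()
for c in cv2.findContours(m,0,2)[0]:
    if cv2.contourArea(c)<1500: continue
    cv2.drawContours(o,[c],-1,(255,0,0),1)
    for z in (.014,0): 
        (cx,cy),sz,a=cv2.minAreaRect(onz(p,c.reshape(-1,2),z)[:,:2].astype(np.float32)); print(z,cx,cy,sz,a,np.radians(a))
s=ctrl.state();print(s["tcp_pos"],s["eef_rot"],"cam",-np.array(p["R"]).T@p["t"])
import sys; save({"frame":o},sys.argv[1])
np.savez(sys.argv[1]+".npz",**{k:np.array(p[k]) for k in ("frame","R","t","intrinsics","distortion")})
E
python3 dr.py w5
```

```text
0.014 0.45180195569992065 0.2743391990661621 (0.11021271347999573, 0.059380870312452316) 26.309541702270508 0.45918812739537407
0 0.44947418570518494 0.2734192907810211 (0.11494044959545135, 0.06192810460925102) 26.309558868408203 0.45918842700099666
0.014 0.41954267024993896 0.42596501111984253 (0.11184605211019516, 0.06183985248208046) 16.535480499267578 0.28859857811153505
0 0.4158309996128082 0.4315493106842041 (0.11664386093616486, 0.0644925907254219) 16.535472869873047 0.2885984449534805
[0.4305 0.2586 0.1988] [3.1415 0.0001 0.4567] cam [0.5061 0.2958 0.3404]
```

View pics/w5.png

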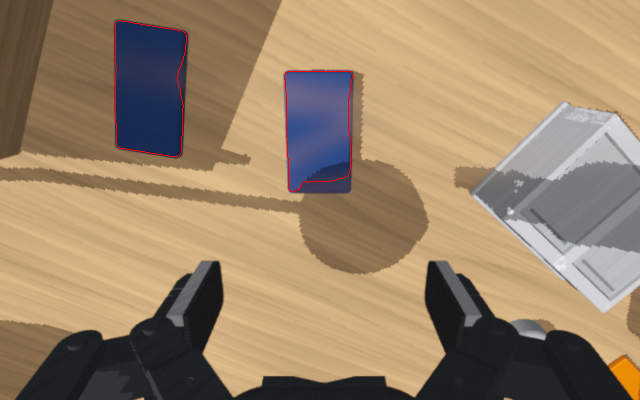

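Run:
```python
from h import *
p=dict(np.load("w5.npz"))
f=p["frame"]; hsv=cv2.cvtColor(f,cv2.COLOR_RGB2HSV)
m=((hsv[...,0]>100)&(hsv[...,0]<140)&(hsv[...,1]>60)).astype(np.uint8); m[:,:250]=0;m[220:]=0;m[:,400:]=0
c=max(cv2.findContours(m,0,2)[0],key=cv2.contourArea); print(cv2.boundingRect(c))
(cx,cy),sz,a=cv2.minAreaRect(onz(p,c.reshape(-1,2),.014)[:,:2].astype(np.float32)); print(cx,cy,sz,np.radians(a))
W=onz(p,[[285,72],[353,72],[351,192.5],[289,192.5]],.014)[:,:2]; print(W,W.mean(0)); e=(W[0]+W[1]-W[2]-W[3]);print(np.arctan2(e[1],e[0]),np.linalg.norm(e)/2,np.linalg.norm(W[0]-W[1]),np.linalg.norm(W[2]-W[3]))
```

```text
(284, 71, 69, 122)
0.4514397382736206 0.2738230526447296 (0.11127680540084839, 0.06004461273550987) 0.45826783879118355
[[0.48779039 0.32403649]
 [0.51384528 0.27104915]
 [0.41474601 0.22124096]
 [0.38831042 0.27498056]] [0.45117303 0.27282679]
0.4619319613069253 0.11091419037613233 0.05904672499363621 0.05988976470838176
```

```bash
python3 -c "
from h import *
go(.4513,.2733,.03,.46)"
```

```text
d [ 0.0252 -0.0041  0.1688] w [ 0.0001  0.0001 -0.0033] rows 3.4152214565156322
```

Call:
{"method": "move_arm", "body": {"motion": [{"delta_pos": [0.025, -0.004, 0.04], "twist": [0, 0, -0.003]}, {"delta_pos": [0.025, -0.004, 0.085], "twist": [0, 0, -0.003]}, {"delta_pos": [0.025, -0.004, 0.13], "twist": [0, 0, -0.003]}, {"delta_pos": [0.025, -0.004, 0.168], "twist": [0, 0, -0.003]}, {"delta_pos": [0.025, -0.004, 0.168], "twist": [0, 0, -0.003]}]}}

```text
time_s: 7.8
tcp_pos: [0.4464, 0.2717, 0.0257]
eef_rot: [-3.14, 0.011, 0.46]
contact_force: [-0.7, -0.5, -0.7]
opening: 1.002
grasp_force: 0.0
```

```bash
python3 -c "
from h import *
s=ctrl.state();print(s['tcp_pos'],s['eef_rot'],s['contact_force']);go(.4513,.2733,.001,.46)"
```

```text
[0.44643317 0.27172032 0.02570618] [-3.14006563  0.01125767  0.45978912] [-0.69187383 -0.49032926 -0.68819954]
d [0.0053 0.0008 0.0246] w [-0.0015  0.0113 -0.0002] rows 0.5046093900362933
```

Call:
{"method": "move_arm", "body": {"motion": [{"delta_pos": [0, 0, 0.008], "twist": [0, 0, 0]}, {"delta_pos": [0, 0, 0.016], "twist": [0, 0, 0]}, {"delta_pos": [0, 0, 0.023], "twist": [0, 0, 0]}, {"delta_pos": [0, 0, 0.029], "twist": [0, 0, 0]}, {"delta_pos": [0, 0, 0.029], "twist": [0, 0, 0]}]}}

```text
time_s: 8.3
tcp_pos: [0.4506, 0.2743, 0.0019]
eef_rot: [-3.142, 0.0, 0.462]
contact_force: [0.4, -0.6, -0.3]
opening: 1.002
grasp_force: 0.0
```

```bash
python3 -c "
from h import *
s=ctrl.state();print(s['tcp_pos'],s['eef_rot'],s['contact_force']);go(.4513,.2733,.001,.46)"
```

```text
[0.4506201  0.27434414 0.00186415] [-3.14156111e+00  2.00471591e-04  4.61883203e-01] [ 0.39662674 -0.56704709 -0.27038217]
d [0.0001 0.0012 0.0009] w [-0.      0.0002  0.0019] rows 0.03032660682782402
```

Close.

Call:
{"method": "move_arm", "body": {"motion": [{"delta_pos": [0, 0.001, 0.001], "twist": [0, 0, 0]}, {"delta_pos": [0, 0.001, 0.001], "twist": [0, 0, 0]}, {"delta_pos": [0, 0.001, 0.001], "twist": [0, 0, 0]}, {"delta_pos": [0, 0.001, 0.001], "twist": [0, 0, 0]}, {"delta_pos": [0, 0.001, 0.001], "twist": [0, 0, 0]}], "grip": 0.55}}

```text
time_s: 8.8
tcp_pos: [0.4517, 0.2737, 0.0019]
eef_rot: [3.141, -0.001, 0.462]
contact_force: [-2.0, -0.9, 5.1]
opening: 0.702
grasp_force: 65.2
```

```bash
python3 -c "
from h import *
s=ctrl.state();print(s['tcp_pos'],s['eef_rot'],s['contact_force'],s['opening'],s['grasp_force'])
s['tcp_pos'][2]=0.001;go(.5022,.0219,.12,-.242,s=s)"
```

```text
[0.45167373 0.27365927 0.00194138] [ 3.14145097e+00 -8.32986158e-04  4.61873934e-01] [-1.96873408 -0.87885083  5.12405798] 0.7018976832736765 65.20912885665894
d [-0.0669  0.2479 -0.119 ] w [-2.000e-04 -8.000e-04  7.039e-01] rows 5.660269672256555
```

Call:
{"method": "move_arm", "body": {"motion": [{"delta_pos": [0, 0, -0.012], "twist": [0, 0, 0]}, {"delta_pos": [0, 0, -0.04], "twist": [0, 0, 0]}, {"delta_pos": [0, 0, -0.08], "twist": [0, 0, 0]}, {"delta_pos": [0, 0, -0.12], "twist": [0, 0, 0]}, {"delta_pos": [0, 0, -0.14], "twist": [0, 0, 0]}]}}

```text
time_s: 9.3
tcp_pos: [0.4529, 0.2741, 0.1455]
eef_rot: [3.141, -0.005, 0.462]
contact_force: [0.5, 0.6, -2.0]
opening: 0.705
grasp_force: 65.9
```

```bash
python3 -c "
from h import *
s=ctrl.state();print(s['tcp_pos'],s['eef_rot'],s['contact_force'],s['opening'],s['grasp_force'])
go(.5022,.0219,.14,-.242,s=s)"
```

```text
[0.45285858 0.27410026 0.14545418] [ 3.14082725 -0.00548104  0.462017  ] [ 0.54796655  0.63218904 -2.03384594] 0.7054866540564565 65.93597173690796
d [-0.0683  0.2477  0.0053] w [-0.0012 -0.0055  0.704 ] rows 5.140789649302809
```

Call:
{"method": "move_arm", "body": {"motion": [{"delta_pos": [-0.009, 0.033, 0], "twist": [0, 0, 0.09]}, {"delta_pos": [-0.02, 0.073, 0], "twist": [0, 0, 0.21]}, {"delta_pos": [-0.032, 0.115, 0], "twist": [0, 0, 0.33]}, {"delta_pos": [-0.044, 0.158, 0], "twist": [0, 0, 0.46]}, {"delta_pos": [-0.055, 0.2, 0], "twist": [0, 0, 0.58]}]}}

```text
time_s: 9.8
tcp_pos: [0.4909, 0.0683, 0.1417]
eef_rot: [-3.142, -0.001, -0.123]
contact_force: [1.2, 1.2, -1.3]
opening: 0.702
grasp_force: 65.9
```

```bash
python3 -c "
from h import *
go(.5022,.0219,.14,-.242)"
```

```text
d [0.0169 0.0447 0.0017] w [-1.00e-04 -6.00e-04  1.19e-01] rows 0.956121298185175
```

Call:
{"method": "move_arm", "body": {"motion": [{"delta_pos": [0.009, 0.023, 0], "twist": [0, 0, 0.06]}, {"delta_pos": [0.015, 0.04, 0], "twist": [0, 0, 0.11]}, {"delta_pos": [0.017, 0.0447, 0], "twist": [0, 0, 0.119]}, {"delta_pos": [0.017, 0.0447, 0], "twist": [0, 0, 0.119]}, {"delta_pos": [0.017, 0.0447, 0], "twist": [0, 0, 0.119]}]}}

```text
time_s: 10.3
tcp_pos: [0.5023, 0.0244, 0.1411]
eef_rot: [-3.141, 0.0, -0.236]
contact_force: [-0.6, 1.5, -2.4]
opening: 0.703
grasp_force: 65.9
```

```bash
python3 dr.py w6; python3 -c "
from h import *
go(.5022,.0219,.071,-.242)"
```

```text
0.014 0.4183887839317322 0.04494393989443779 (0.12330576032400131, 0.23550447821617126) 76.2821273803711 1.3313742832131925
0 0.40974488854408264 0.047030460089445114 (0.1297316551208496, 0.24777741730213165) 76.28213500976562 1.3313744163712469
[0.5023 0.0246 0.141 ] [-3.1413  0.0004 -0.2353] cam [0.5843 0.0049 0.2826]
d [0.0005 0.0026 0.07  ] w [-0.0003  0.0004  0.0067] rows 1.4010916525805417
```

View pics/w6.png

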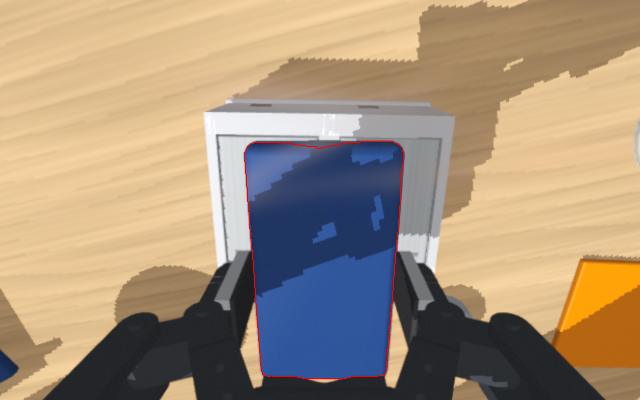

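Run:
```python
from h import *
np.set_printoptions(precision=4,suppress=True)
p=dict(np.load("w6.npz")); s=ctrl.state(); R0=R.from_euler("xyz",s["eef_rot"])
W=onz(p,[[245,141],[404,141],[388,378.5],[260.5,378.5]],s["tcp_pos"][2]+.013)
L=R0.inv().apply(W-s["tcp_pos"]); print(L,L.mean(0)); print([np.linalg.norm(W[i]-W[i-1]) for i in range(4)])
# dock top corners in this view
x=(.5022,.0219,-.242); c,si=np.cos(x[2]),np.sin(x[2])
print(proj(p,[[x[0]+c*a-si*b,x[1]+si*a+c*b,.068] for a,b in((.0575,.075),(.0575,-.075))]))
```

```text
[[ 0.0588 -0.0285 -0.013 ]
 [ 0.0588  0.0293 -0.013 ]
 [-0.0537  0.0303 -0.013 ]
 [-0.0537 -0.0296 -0.013 ]] [ 0.0026  0.0003 -0.013 ]
[np.float64(0.11251947616353097), np.float64(0.05778670022996978), np.float64(0.11253428829694691), np.float64(0.05992594282305428)]
[[202.1621 113.3753]
 [454.7566 115.1182]]
```

Call:
{"method": "move_arm", "body": {"motion": [{"delta_pos": [-0.001, 0.002, 0.015], "twist": [0, 0, 0.006]}, {"delta_pos": [-0.0015, 0.0025, 0.03], "twist": [0, 0, 0.006]}, {"delta_pos": [-0.0015, 0.0025, 0.045], "twist": [0, 0, 0.006]}, {"delta_pos": [-0.0015, 0.0025, 0.058], "twist": [0, 0, 0.006]}, {"delta_pos": [-0.0015, 0.0025, 0.058], "twist": [0, 0, 0.006]}]}}

```text
time_s: 10.85
tcp_pos: [0.4989, 0.0225, 0.0811]
eef_rot: [3.141, 0.004, -0.242]
contact_force: [-0.6, -1.3, -1.8]
opening: 0.702
grasp_force: 65.8
```

Call:
{"method": "move_arm", "body": {"motion": [{"delta_pos": [0, 0, 0], "twist": [0, 0, 0]}, {"delta_pos": [0, 0, 0], "twist": [0, 0, 0]}, {"delta_pos": [0, 0, 0], "twist": [0, 0, 0]}, {"delta_pos": [0, 0, 0], "twist": [0, 0, 0]}, {"delta_pos": [0, 0, 0], "twist": [0, 0, 0]}]}}

```text
time_s: 11.35
tcp_pos: [0.5009, 0.0213, 0.0834]
eef_rot: [-3.142, -0.001, -0.243]
contact_force: [-0.3, -0.0, -1.5]
opening: 0.704
grasp_force: 65.9
```

```bash
python3 dr.py w7
python3 - <<'E'
from h import *
np.set_printoptions(precision=4,suppress=True)
s=ctrl.state();print(s["contact_force"])
a=eyes.grab_frame("side"); b=eyes.grab_frame("scene")
for n,q in(("s7",a),("c7",b)): np.savez(n+".npz",**{k:np.array(q[k]) for k in ("frame","R","t","intrinsics","distortion")})
w=cv2.imread("pics/w7.png")[60:400,150:510]
A=cv2.resize(cv2.cvtColor(a["frame"],4)[170:255,270:365],(380,340),interpolation=2)
cv2.imwrite("pics/m7.png",np.hstack([w,A]))
E
```

```text
0.014 0.45277926325798035 0.033618662506341934 (0.09712177515029907, 0.1847096085548401) 75.94306182861328 1.3254564729549274
0 0.44417160749435425 0.03575863316655159 (0.10356412827968597, 0.19696184992790222) 75.94306945800781 1.325456606112982
[0.5008 0.0214 0.0832] [-3.1416 -0.0004 -0.2432] cam [0.5825 0.0014 0.2251]
[ 1.3961  0.3393 -2.7627]
```

View pics/m7.png

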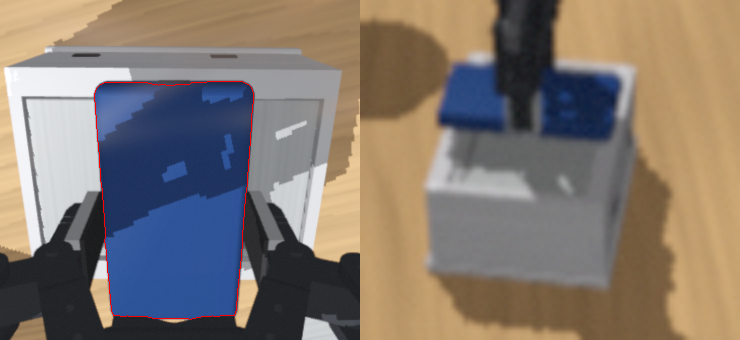

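Run:
```python
from h import *
from scipy.optimize import least_squares
np.set_printoptions(precision=4,suppress=True)
def pts(r,rc=.006):
    P=[]
    for z,ins in [(r*(1-np.cos(t)) if k==0 else .014-r*(1-np.cos(t)),r*(1-np.sin(t))) for k in(0,1) for t in np.linspace(0,np.pi/2,5)]:
        for sx in(-1,1):
            for sy in(-1,1):
                for a in np.linspace(0,np.pi/2,5):
                    P.append([sx*(.0575-ins-rc*(1-np.cos(a))),sy*(.031-ins-rc*(1-np.sin(a))),z])
    return np.array(P)
tc={"w6":([.5023,.0246,.141],-.2353,(142,378.5),[(200,249,399.5),(350,259,388)]),"w7":([.5008,.0214,.0832],-.2432,(142,377),[(200,249,399),(350,260,388)])}
for n,(t,yaw,rows,cols) in tc.items():
    p=dict(np.load(n+".npz")); f=p["frame"]; hsv=cv2.cvtColor(f,cv2.COLOR_RGB2HSV)
    m=((hsv[...,0]>100)&(hsv[...,0]<140)&(hsv[...,1]>90)).astype(np.uint8); m[:,:230]=0;m[:,420:]=0
    c=max(cv2.findContours(m,0,2)[0],key=cv2.contourArea); mm=np.zeros_like(m);cv2.drawContours(mm,[c],-1,1,-1)
    ys=np.where(mm[:,300])[0],np.where(mm[:,345])[0]; xs=np.where(mm[200])[0],np.where(mm[230])[0]
    print(n,[(a.min(),a.max()) for a in ys+xs])
    for r in (.0005,.0015,.003):
        P=pts(r)
        def pred(v):
            q=R.from_euler("z",yaw+v[2]).apply(P+[v[0],v[1],0])+[t[0],t[1],t[2]-.001]
            M=np.zeros((400,640),np.uint8); h=cv2.convexHull(proj(p,q).astype(np.float32)).reshape(-1,2)
            # line crossings
            def cross(ax,val):
                o=[]
                for i in range(len(h)):
                    a,b=h[i-1],h[i]
                    if (a[ax]-val)*(b[ax]-val)<0: o.append(a[1-ax]+(b[1-ax]-a[1-ax])*(val-a[ax])/(b[ax]-a[ax]))
                return [min(o),max(o)]
            return np.array(cross(0,300)+cross(0,345)+cross(1,200)+cross(1,230))
        ob=np.array([[a.min()-.5,a.max()+.5] for a in ys+xs]).ravel()
        s=least_squares(lambda v:pred(v)-ob,[0,0,0],diff_step=1e-3,x_scale=[.01,.01,.1])
        print(r,s.x,s.fun)
# dock back edge in w7: whiteness profile along columns outside the drive
p=dict(np.load("w7.npz"));x=(.5022,.0219,-.242);c,si=np.cos(x[2]),np.sin(x[2])
D=lambda L:proj(p,[[x[0]+c*a-si*b,x[1]+si*a+c*b,.068] for a,b in L])
print(D([(.0575,.075),(.0575,-.075),(.0445,.069),(.0445,-.069)]))
```

```text
w6 [(np.int64(150), np.int64(378)), (np.int64(144), np.int64(378)), (np.int64(248), np.int64(400)), (np.int64(250), np.int64(397))]
0.0005 [-0.0016 -0.0002 -0.0002] [-7.8252  8.2314 -1.82    8.2285 -3.7527  3.8029 -3.3223  4.3392]
0.0015 [-0.0016 -0.0001  0.0001] [-7.3798  7.2328 -1.387   7.2219 -3.5244  2.8772 -3.0933  3.4513]
0.003 [-0.0016 -0.0001  0.    ] [-6.6573  5.7682 -0.6613  5.7597 -2.6407  2.0507 -2.2402  2.6491]
w7 [(np.int64(145), np.int64(378)), (np.int64(142), np.int64(378)), (np.int64(248), np.int64(400)), (np.int64(250), np.int64(398))]
0.0005 [0. 0. 0.] [-6.7166  5.6874 -3.7067  5.6783 -3.6537  3.6778 -3.2445  3.2256]
0.0015 [-0.      0.     -0.0003] [-6.2274  4.7305 -3.2017  4.7336 -3.0687  3.1126 -2.6894  2.6672]
0.003 [-0.0006  0.     -0.    ] [-4.1021  4.1723 -1.092   4.1635 -2.2408  2.2444 -1.8754  1.8363]
[[152.1082 129.3539]
 [491.7946 129.0053]
 [169.5066 157.9743]
 [474.5224 157.6651]]
```

Call:
{"method": "move_arm", "body": {"motion": [{"delta_pos": [0.0007, -0.0005, 0.004], "twist": [0, 0, 0]}, {"delta_pos": [0.0007, -0.0005, 0.008], "twist": [0, 0, 0]}, {"delta_pos": [0.0007, -0.0005, 0.0105], "twist": [0, 0, 0]}, {"delta_pos": [0.0007, -0.0005, 0.0115], "twist": [0, 0, 0]}, {"delta_pos": [0.0007, -0.0005, 0.0115], "twist": [0, 0, 0]}]}}

```text
time_s: 12.0
tcp_pos: [0.5012, 0.0218, 0.0711]
eef_rot: [3.142, 0.001, -0.243]
contact_force: [-0.5, -0.8, -2.2]
opening: 0.704
grasp_force: 65.9
```

Call:
{"method": "move_arm", "body": {"motion": [{"delta_pos": [0, 0, 0.0003], "twist": [0, 0, 0]}, {"delta_pos": [0, 0, 0.0006], "twist": [0, 0, 0]}, {"delta_pos": [0, 0, 0.0009], "twist": [0, 0, 0]}, {"delta_pos": [0, 0, 0.0012], "twist": [0, 0, 0]}, {"delta_pos": [0, 0, 0.0012], "twist": [0, 0, 0]}]}}

```text
time_s: 12.5
tcp_pos: [0.5015, 0.0217, 0.0703]
eef_rot: [-3.142, 0.0, -0.243]
contact_force: [-0.2, 0.3, -2.1]
opening: 0.701
grasp_force: 65.9
```

```bash
python3 -c "
from h import *
s=ctrl.state();print(s['tcp_pos'],s['eef_rot'],s['contact_force'],s['moment'])"
```

```text
[0.50145149 0.0217436  0.07029858] [-3.14157386e+00  1.21214727e-05 -2.43229385e-01] [-0.21198375  0.27058172 -2.09039001] [-0.00273314 -0.00507261 -0.00072429]
```

Still airborne (−2.1 N = drive weight); go on slowly.

Call:
{"method": "move_arm", "body": {"motion": [{"delta_pos": [0, 0, 0.0003], "twist": [0, 0, 0]}, {"delta_pos": [0, 0, 0.0006], "twist": [0, 0, 0]}, {"delta_pos": [0, 0, 0.0009], "twist": [0, 0, 0]}, {"delta_pos": [0, 0, 0.0012], "twist": [0, 0, 0]}, {"delta_pos": [0, 0, 0.0012], "twist": [0, 0, 0]}]}}

```text
time_s: 13.0
tcp_pos: [0.5015, 0.0218, 0.0699]
eef_rot: [3.141, 0.0, -0.243]
contact_force: [-4.1, 0.8, 7.9]
opening: 0.697
grasp_force: 67.0
```

Call:
{"method": "move_arm", "body": {"motion": [{"delta_pos": [0, 0, -0.0006], "twist": [0, 0, 0]}, {"delta_pos": [0, 0, -0.0006], "twist": [0, 0, 0]}, {"delta_pos": [0, 0, -0.0006], "twist": [0, 0, 0]}, {"delta_pos": [0, 0, -0.0006], "twist": [0, 0, 0]}, {"delta_pos": [0, 0, -0.0006], "twist": [0, 0, 0]}], "grip": 0.95}}

```text
time_s: 13.5
tcp_pos: [0.5015, 0.0218, 0.0696]
eef_rot: [-3.142, 0.0, -0.243]
contact_force: [0.1, -0.1, -0.2]
opening: 0.95
grasp_force: 0.0
```

Call:
{"method": "move_arm", "body": {"motion": [{"delta_pos": [0, 0, -0.01], "twist": [0, 0, 0]}, {"delta_pos": [0, 0, -0.03], "twist": [0, 0, 0]}, {"delta_pos": [0, 0, -0.07], "twist": [0, 0, 0]}, {"delta_pos": [0, 0, -0.11], "twist": [0, 0, 0]}, {"delta_pos": [0, 0, -0.13], "twist": [0, 0, 0]}]}}

```text
time_s: 14.0
tcp_pos: [0.5032, 0.0215, 0.2043]
eef_rot: [-3.141, -0.006, -0.243]
contact_force: [-0.3, -0.8, -1.3]
opening: 0.949
grasp_force: 0.0
```

Call:
{"method": "move_arm", "body": {"motion": [{"delta_pos": [-0.03, 0, -0.02], "twist": [0, 0, 0]}, {"delta_pos": [-0.06, 0, -0.05], "twist": [0, 0, 0]}, {"delta_pos": [-0.06, 0, -0.05], "twist": [0, 0, 0]}, {"delta_pos": [-0.06, 0, -0.05], "twist": [0, 0, 0]}, {"delta_pos": [-0.06, 0, -0.05], "twist": [0, 0, 0]}]}}

```text
time_s: 14.5
tcp_pos: [0.4433, 0.0361, 0.2492]
eef_rot: [3.142, 0.0, -0.243]
contact_force: [-0.3, -0.4, -1.1]
opening: 0.946
grasp_force: 0.0
```

Run:
```python
from h import *
np.set_printoptions(precision=4,suppress=True)
s=ctrl.state();print(s["tcp_pos"],s["contact_force"])
p=eyes.grab_frame("wrist");np.savez("w8.npz",**{k:np.array(p[k]) for k in ("frame","R","t","intrinsics","distortion")})
print("cam",-p["R"].T@p["t"])
x=(.5022,.0219,-.242);c,si=np.cos(x[2]),np.sin(x[2])
q=proj(p,[[x[0]+c*a-si*b,x[1]+si*a+c*b,.068] for a,b in((.0575,.075),(.0575,-.075),(-.0575,-.075),(-.0575,.075))]);print(q)
x0,y0=(q.min(0)-15).astype(int);x1,y1=(q.max(0)+15).astype(int);y0=max(y0,0);print(x0,y0,x1,y1)
k=min(780/(x1-x0),580/(y1-y0));print(k)
cv2.imwrite("pics/w8.png",cv2.resize(cv2.cvtColor(p["frame"],4)[y0:y1,x0:x1],None,fx=k,fy=k,interpolation=2))
```

```text
[0.4433 0.0361 0.2492] [-0.3139 -0.3583 -1.1204]
cam [0.5251 0.0161 0.3908]
[[232.6623  24.8405]
 [413.5832  24.6535]
 [404.1571 159.4381]
 [242.4376 159.6166]]
217 9 428 174
3.515151515151515
```

View pics/w8.png

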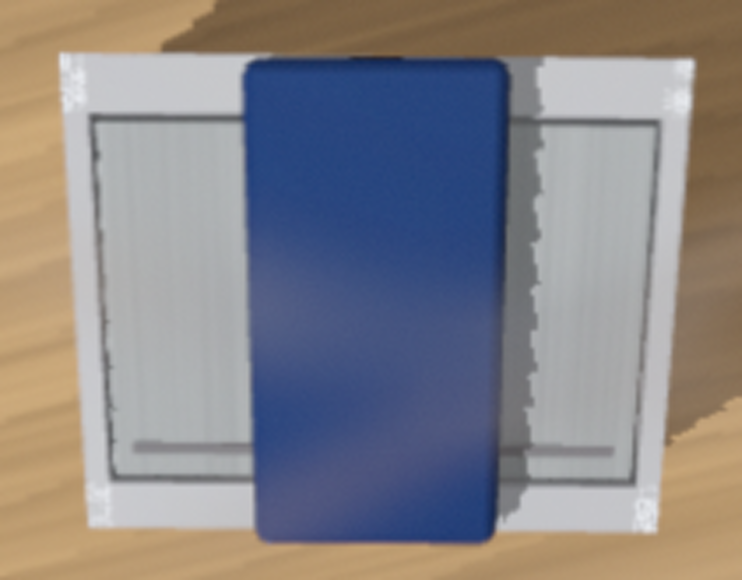

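Run:
```python
from h import *
np.set_printoptions(precision=1,suppress=True)
p=dict(np.load("w8.npz"));x=(.5022,.0219,-.242);c,si=np.cos(x[2]),np.sin(x[2]);k=3.515
D=lambda a,b,z:((proj(p,[[x[0]+c*a-si*b,x[1]+si*a+c*b,z]])[0]-[217,9]+.5)*k-.5)
print("dock",*[D(a,b,.068) for a,b in((.0575,.075),(.0575,-.075),(-.0575,-.075),(-.0575,.075))])
for i,z in((0,.075),(.0015,.082)):
  print("drive",z,*[D(a*(.0575-i),b*(.031-i),z) for a,b in((1,1),(1,-1),(-1,-1),(-1,1))])
  print("mid",*[D(a,b,z) for a,b in((.0575-i,0),(i-.0575,0),(0,.031-i),(0,i-.031))])
f=p["frame"].astype(int)
for col in (305,320,335): 
  v=f[:,col]; print(col,[(r,tuple(v[r])) for r in list(range(22,30))+list(range(158,168))])
```

```text
dock [56.3 56.9] [692.2  56.3] [659.1 530. ] [ 90.7 530.7]
drive 0.075 [239.6  52.2] [509.   51.9] [494.9 536.7] [254.8 537. ]
mid [374.3  51.9] [374.9 536.8] [247.5 308.1] [501.7 307.8]
drive 0.082 [243.3  55.8] [505.2  55.5] [491.7 537.9] [258.1 538.1]
mid [374.3  55.5] [374.9 538. ] [250.9 310.3] [498.2 310.1]
305 [(22, (np.int64(128), np.int64(102), np.int64(71))), (23, (np.int64(131), np.int64(105), np.int64(76))), (24, (np.int64(124), np.int64(107), np.int64(88))), (25, (np.int64(82), np.int64(84), np.int64(96))), (26, (np.int64(35), np.int64(52), np.int64(89))), (27, (np.int64(24), np.int64(51), np.int64(98))), (28, (np.int64(31), np.int64(57), np.int64(108))), (29, (np.int64(38), np.int64(65), np.int64(119))), (158, (np.int64(76), np.int64(84), np.int64(126))), (159, (np.int64(73), np.int64(81), np.int64(125))), (160, (np.int64(71), np.int64(80), np.int64(124))), (161, (np.int64(68), np.int64(77), np.int64(121))), (162, (np.int64(74), np.int64(78), np.int64(118))), (163, (np.int64(124), np.int64(106), np.int64(113))), (164, (np.int64(176), np.int64(145), np.int64(110))), (165
[... 1338 characters left out ...]
), np.int64(89))), (27, (np.int64(29), np.int64(49), np.int64(98))), (28, (np.int64(32), np.int64(59), np.int64(109))), (29, (np.int64(35), np.int64(64), np.int64(118))), (158, (np.int64(42), np.int64(67), np.int64(121))), (159, (np.int64(43), np.int64(67), np.int64(122))), (160, (np.int64(41), np.int64(65), np.int64(121))), (161, (np.int64(39), np.int64(64), np.int64(117))), (162, (np.int64(54), np.int64(67), np.int64(114))), (163, (np.int64(126), np.int64(106), np.int64(113))), (164, (np.int64(184), np.int64(151), np.int64(113))), (165, (np.int64(191), np.int64(157), np.int64(114))), (166, (np.int64(191), np.int64(157), np.int64(114))), (167, (np.int64(186), np.int64(153), np.int64(111)))]
```

```bash
python3 -c "
from h import *
print(ctrl.sign_off())"
```

```text
the job is handed in; nothing more can be done
None
```

I pressed the raised flap until it latched, and both flaps look shut in the last picture. The blue drive lies flat over the middle bar, about 1 mm towards the front of flush, and I left it there. The pen cup, mug and coaster were never approached. I handed the job in at about 15 s; it returned no verdict.

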